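Put a paint jar away in the drawer under the overhanging top

ROBOT

A 7-joint arm with a two-finger parallel gripper is mounted at the origin on the work surface. World frame = base frame: x ahead of the robot, y to its left, z up, the work surface at z = 0. Lengths are in m, angles in rad, forces in N, time in s.
With the tool pointing down it reaches from about 0.425 to 0.925 m from the base axis. Payload 6.8 kg.
Tool frame: the origin (TCP) lies between the finger pads; the fingertips stand 14 mm ahead of it and the grasp point (between the pads) lies 5 mm behind it; z points along the fingers, y is the line along which they close (so a half turn about z gives the same grasp; the last joint's range is limited). The gripper opens to 85 mm and grips with 20 to 120 N. Pads are 22 mm wide; open, the fingers measure 114 mm over their backs; the gripper's body (76 mm by 85 mm) begins 54 mm behind the grasp point. The pads swing forward as they close: fully open they stand 13 mm farther back than shut.
Start: joints at [-1.278, 0.477, 0.022, 1.555, -0.011, 1.109, -0.083], TCP at [0.263, 0.622, 0.245] pointing down, gripper open.
Joint ranges: [-2.96, 2.96], [-0.34, 2.1], [-1.41, 1.46], [0.24, 2.44], [-1.37, 4.51], [0.17, 1.92], [-2.96, 2.96]. Speed limits (rad/s): [2.39, 2.39, 3.14, 3.14, 3.14, 3.14, 3.14].

INTERFACE

Orientations are given as a rotation vector (axis times angle).
In Python, from bench import r, eyes, ticket gives the robot as it stands. The module is installed in compiled form; this text tells all that it offers.
- The arm moves only by the tool arm_command, never from a script. Its argument "plan" is text: rows parted by semicolons, each of 4 numbers parted by spaces: the shift along the tool's x, y, z in m, then the turn about the tool's z in degrees. In form: tx ty tz yaw; .... A call has 1 to 20 rows; each row shifts and turns the commanded pose from where the row before left it, along the tool's axes as they then stand; what a row does not reach is not made up. A row lasts 1/8 s, in which the tool goes at most 62.5 mm and 10.7 degrees, less where a joint would pass 70% of its speed; a pose out of reach is approached as far as the arm can. A call is refused whole if a number of a shift passes 0.0625 or a number of a turn 10.7, either way. A call with a gripper value outside its range is refused whole. "hand" is the closure, from -1 (fully open) to 1 (shut), set as the call begins (left out, the last holds). The fingers move at their own pace and stop on an object; "grip_force" is the grip in N (left out, the last holds). Time passes only in rows, so rows that do not move let the fingers close. It gives the time, the measured TCP pose, the force, the opening and the grip force at its end, in the units of the state.
- r.get_obs(): the state, without advancing time (a new reading comes with each control period).
- eyes.grab_frame(name): name is "scene" or "top" or "wrist"; returns (picture, depth): 400x640x3 uint8, red, green, blue; 400x640 float32, m along the optical axis (not along the pixel's ray), 0 where there is no reading.
- eyes.calibration(name): a dict with "fov_y" (degrees; the focal length in pixels is half the picture's height over the tangent of half this angle, whatever the lens; pixels are square), "cx", "cy" (the principal point, pixels), "origin" and "attitude" of the camera in the world; the wrist camera has in their place "tool_from_camera" (4x4, takes a point from camera to tool coordinates, whose origin is the TCP and whose axes are the flange's). Camera axes: x right, y up, looking along -z (the intrinsics and any distortion apply to the point x, -y, -z); pixel columns grow to the right and rows downward; lengths in m; the calibration is good to about 2 mm. A picture is of the moment at which its call begins: read the wrist's pose just before it. calibration takes no time and is no camera call.
- ticket.hand_in(): hands the job in; it is judged then, once.
The state is a dict: "clock": time; "joints": joint angles; "qvel": joint speeds; "tau": joint torques, N m; "tcp_pos": TCP position; "orientation": TCP orientation; "contact_force": force on the tool from outside, world axes, zero at the start; "moment": the same for the moment, N m; "grip_width": finger opening in m; "gripper_force": force on a finger pad.
Only numpy, scipy, OpenCV 4.12 (cv2) and the standard library are available. Lean on these libraries where they do the work, as an engineer would, in place of code of your own. Each camera call takes 0.05 s, during which the arm holds its last target. There are 200 camera calls.

TASK

Put the blue paint jar away: pull the drawer of the small grey unit right out by its handle (the wooden top overhangs it, so come in at a slant), stand the blue jar upright in the drawer next to the red jar that is already inside, without dropping it, and push the drawer fully home. Both jars must end standing upright inside the shut drawer; leave the yellow and green jars and the brush pot where they are.

Things in the scene. Friction and masses are not known exactly. Their poses are not given: they have to be found in the camera images.
- top_edge (a point): middle of the lower front edge of the overhanging wooden top (20 mm thick, 380 wide) of the grey drawer unit, which is fixed to the table: 360 mm wide (y), 201 high, reaching 320 mm back from this edge. x points into the unit (away from the robot), y along the edge, z up. 181 mm above the table; the shut drawer's white face lies 30 mm behind this edge
- drawer (a joint): how far the drawer is pulled out along top_edge's -x, m: 0 is fully home, 0.16 is the stop. It runs stiffly (some 4 N) and stays where it is left; it may start slightly ajar
- pull (a point): drawer handle: bright metal bar 12 mm thick, 130 long along y, its axis 48 mm in front of the face, on 10 mm posts at y = +-58; origin at the bar's middle, axes as those of top_edge. 125 mm above the table, 56 below the top board, whose front edge is 18 mm behind the bar's axis when shut: a gripper pointing straight down does not fit, one tilted 30 to 45 deg (fingers down and forward) does
- drawer_floor (a point): front middle of the drawer's inner floor, at the foot of the front panel's inner side; moves with the drawer, axes as those of top_edge; 35 mm above the table. The inside reaches 210 mm along +x from here and 150 mm either way along y; side and back walls are 50 mm high, the front panel reaches 115 mm above this floor
- blue_jar: blue paint jar, a round plastic jar with a screw lid, 52 mm in diameter, 80 mm high, about 180 g; origin at the centre of its underside, z up the jar. It starts on the table and belongs in the drawer
- red_jar: red paint jar, a round plastic jar with a screw lid, 52 mm in diameter, 80 mm high, about 180 g; origin at the centre of its underside, z up the jar. It stands inside the drawer from the start, somewhere across its width, hidden until the drawer is open
- yellow_jar: yellow paint jar, a round plastic jar with a screw lid, 52 mm in diameter, 80 mm high, about 180 g; origin at the centre of its underside, z up the jar. Bystander on the table
- green_jar: green paint jar, a round plastic jar with a screw lid, 52 mm in diameter, 80 mm high, about 180 g; origin at the centre of its underside, z up the jar. Bystander on the table
- brush_pot: steel pot, 84 mm in diameter, 110 mm high, with brushes sticking up to 190 mm; origin at the centre of its underside. Bystander on the table, to the robot's left
Not all that is in view belongs to the job. Of the things that look like the blue_jar, the largest one is meant.

How it is judged:
By the outcome, as a careful person would: the job done as asked, in the order asked, and still so for the second after the job is handed in, with the robot touching nothing.
It also fails if it takes over 72 s, if anything falls off the work surface, if the arm or the gripper's body presses on something with over 40 N, if the wrist force passes 120 N, or if a joint passes its speed limit or range.

## Working session

There is one attempt and no reset: what is moved stays moved. The work goes in short steps, Python scripts to look and compute and a tool call to move; the robot and the scene stay as the last step left them, time stands still between calls to the robot, and variables do not carry over. Pictures are saved under pics/ and viewed, at most 10 in all, crops included, and the job is handed in when it is done.

Besides the shell and the picture viewer there is one more tool, called by a JSON object that holds its "op" and its "data". arm_command: Moves the arm, as the interface text tells. Its arguments: {"type":"object","properties":{"plan":{"type":"string"},"hand":{"type":"number"},"grip_force":{"type":"number"}},"required":["plan"]}

```bash
mkdir -p pics
python3 - <<'E'
from bench import r, eyes
import cv2,numpy as np
o=r.get_obs(); print({k:np.round(v,3) for k,v in o.items()})
for n in("scene","top"):
    p,d=eyes.grab_frame(n); c=eyes.calibration(n); print(n,c)
    cv2.imwrite(f"pics/{n}0.png",p[:,:,::-1]); np.savez(f"{n}0.npz",p=p,d=d)
print(eyes.calibration("wrist"))
E
```

```text
{'clock': np.float64(0.0), 'joints': array([-1.278,  0.478,  0.022,  1.556, -0.011,  1.109, -0.083]), 'qvel': array([ 0.   , -0.   , -0.001,  0.001,  0.   , -0.001, -0.   ]), 'tau': array([-1.0000e-03, -5.9645e+01,  1.6070e+00, -2.8119e+01,  1.2000e-02,
        9.0000e-03, -0.0000e+00]), 'tcp_pos': array([0.263, 0.621, 0.244]), 'orientation': array([-6.250e-01, -3.079e+00,  3.000e-03]), 'contact_force': array([-0.245,  0.264, -0.493]), 'moment': array([-0.021,  0.045, -0.03 ]), 'gripper_force': np.float64(0.0), 'grip_width': np.float64(0.085)}
scene {'fov_y': 46.179747577390444, 'cx': 330.9376620074216, 'cy': 203.36829337861016, 'origin': array([0.41681043, 0.44651341, 1.3388274 ]), 'attitude': array([ 0.09338676, -0.43136679, -2.74310572])}
top {'fov_y': 44.35445655524594, 'cx': 327.0366804928384, 'cy': 201.7969191601191, 'origin': array([0.49854098, 0.09684973, 1.72401436]), 'attitude': array([ 0.02769121, -0.05090279, -1.54714708])}
{'fov_y': 71.95684635162182, 'cx': 323.4993644910579, 'cy': 198.6282941658454, 'tool_from_camera': array([[-2.52029078e-04,  9.64362914e-01,  2.64582893e-01,
         6.68586166e-02],
       [ 9.99999483e-01,  5.03774856e-04, -8.83627954e-04,
        -6.21988478e-04],
       [-9.85428237e-04,  2.64582533e-01, -9.64362542e-01,
        -1.28154527e-01],
       [ 0.00000000e+00,  0.00000000e+00,  0.00000000e+00,
         1.00000000e+00]])}
```

View pics/scene0.png

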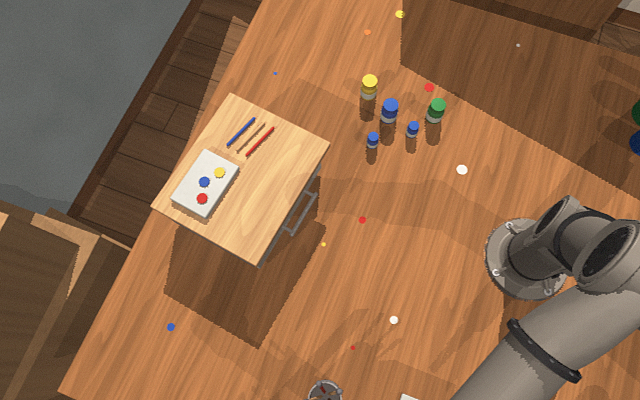

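View pics/top0.png

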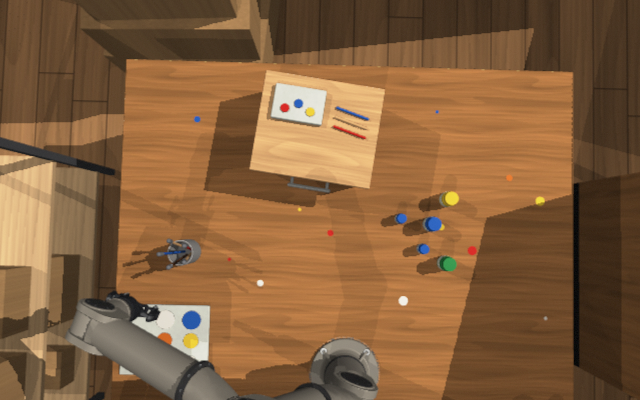

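```bash
cat > h.py <<'E'
import numpy as np,cv2
from scipy.spatial.transform import Rotation as R
from bench import r,eyes
np.set_printoptions(precision=4,suppress=True)
def cam(n,o=None):
    c=eyes.calibration(n); f=200/np.tan(np.radians(c["fov_y"]/2))
    if n=="wrist":
        T=np.eye(4);T[:3,:3]=R.from_rotvec(o["orientation"]).as_matrix();T[:3,3]=o["tcp_pos"];T=T@np.array(c["tool_from_camera"])
        return f,c["cx"],c["cy"],T[:3,3],T[:3,:3]
    return f,c["cx"],c["cy"],np.array(c["origin"]),R.from_rotvec(c["attitude"]).as_matrix()
def ray(C,u,v):
    f,cx,cy,o,A=C; return o,A@np.array([(u-cx)/f,-(v-cy)/f,-1.])
def onz(C,u,v,z):
    o,d=ray(C,u,v); return o+d*(z-o[2])/d[2]
def tri(C1,p1,C2,p2):
    o,d=ray(C1,*p1);q,e=ray(C2,*p2)
    s=np.linalg.lstsq(np.c_[d,-e],q-o,rcond=None)[0]; a=o+s[0]*d;b=q+s[1]*e
    return (a+b)/2,np.linalg.norm(a-b)
def cloud(C,d):
    f,cx,cy,o,A=C; v,u=np.mgrid[:d.shape[0],:d.shape[1]]
    return o+(np.stack([(u-cx)/f,-(v-cy)/f,-np.ones_like(d)],-1)*d[...,None])@A.T
def blobs(p,hue,box,smin=120,vmin=60,amin=15):
    h=cv2.cvtColor(p,cv2.COLOR_RGB2HSV); m=cv2.inRange(h,(hue[0],smin,vmin),(hue[1],255,255))
    k=np.zeros_like(m);u0,v0,u1,v1=box;k[v0:v1,u0:u1]=m[v0:v1,u0:u1]
    n,l,s,c=cv2.connectedComponentsWithStats(k); return [(c[i],s[i]) for i in range(1,n) if s[i,4]>=amin],l
E
python3 - <<'E'
from h import *
S=np.load("scene0.npz");T=np.load("top0.npz");CS,CT=cam("scene"),cam("top")
for nm,hue in(("blue",(105,130)),("yellow",(24,33)),("green",(45,85))):
    for n,I,C,box in(("scene",S,CS,(340,60,460,160)),("top",T,CT,(380,180,470,280))):
        P=cloud(C,I["d"])
        b,l=blobs(I["p"],hue,box)
        for i,(c,s) in enumerate(b):
            print(nm,n,c,s,onz(C,*c,0.08), "depth",P[int(c[1]),int(c[0])])
for n,I,C in(("scene",S,CS),("top",T,CT)):
    P=cloud(C,I["d"]); m=(abs(P[...,2]-.201)<.012)&(P[...,0]>.45)&(abs(P[...,1])<.5)&(I["d"]>0)
    m=cv2.morphologyEx(m.astype(np.uint8),cv2.MORPH_OPEN,np.ones((3,3)))
    k,l,s,c=cv2.connectedComponentsWithStats(m);i=1+np.argmax(s[1:,4]);q=P[l==i]
    rc=cv2.minAreaRect(q[:,:2].astype(np.float32)); print(n,np.median(q[:,2]),rc,cv2.boxPoints(rc))
s=cv2.resize(S["p"][60:160,340:460],None,fx=4,fy=4,interpolation=2);t=cv2.resize(T["p"][175:280,270:470],None,fx=4,fy=4,interpolation=2)
t=t[:400,:]; h=cv2.resize(S["p"][180:250,260:335],None,fx=4,fy=4)
cv2.imwrite("pics/c1.png",cv2.resize(T["p"][165:285,270:470],None,fx=4,fy=4,interpolation=2)[:,:,::-1])
c=np.zeros((400,800,3),np.uint8);c[:400,:480]=s;c[:280,490:790]=h;cv2.imwrite("pics/c2.png",c[:,:,::-1])
E
```

```text
blue scene [389.8326 107.2353] [382  98  16  20 221] [ 0.5189 -0.2783  0.08  ] depth [ 0.5214 -0.2776  0.081 ]
blue scene [412.8641 126.8738] [408 121  11  13 103] [ 0.4336 -0.2404  0.08  ] depth [ 0.4373 -0.2563  0.0543]
blue scene [372.6364 137.6566] [368 132  10  13  99] [ 0.5334 -0.1645  0.08  ] depth [ 0.5381 -0.1773  0.0564]
blue top [400.7808 218.0548] [396 214  10   9  73] [ 0.5326 -0.1754  0.08  ] depth [ 0.5331 -0.1759  0.0611]
blue top [432.6966 223.6742] [425 217  16  14 178] [ 0.5162 -0.2831  0.08  ] depth [ 0.5185 -0.2807  0.0802]
blue top [423.1875 248.7875] [418 244  11  10  80] [ 0.4315 -0.2522  0.08  ] depth [ 0.4332 -0.2561  0.0582]
yellow scene [369.3643  80.0214] [363  74  14  13 140] [ 0.6084 -0.3452  0.08  ] depth [ 0.609  -0.3429  0.0832]
yellow top [451.0809 198.1618] [445 192  13  14 136] [ 0.6036 -0.3442  0.08  ] depth [ 0.604  -0.3434  0.0819]
green scene [436.9669 106.1589] [428  98  18  20 151] [ 0.3873 -0.3324  0.08  ] depth [ 0.3901 -0.3363  0.0728]
green top [447.5272 263.6196] [440 257  16  14 184] [ 0.3838 -0.3345  0.08  ] depth [ 0.3855 -0.3341  0.0748]
scene 0.20154531418937638 ((0.807820200920105, 0.11244917660951614), (0.38191312551498413, 0.32260647416114807), 82.24007415771484) [[ 0.6222 -0.055 ]
 [ 0.9419 -0.0985]
 [ 0.9934  0.2799]
 [ 0.6738  0.3234]]
top 0.2009878594484411 ((0.805391252040863, 0.10988481342792511), (0.3803207278251648, 0.322305291891098), 81.99729919433594) [[ 0.6193 -0.056 ]
 [ 0.9385 -0.1009]
 [ 0.9914  0.2758]
 [ 0.6723  0.3206]]
```

View pics/c1.png

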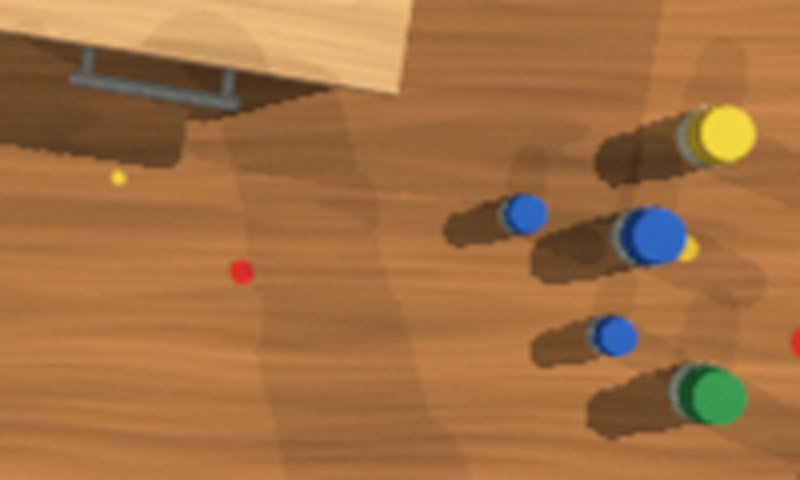

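View pics/c2.png

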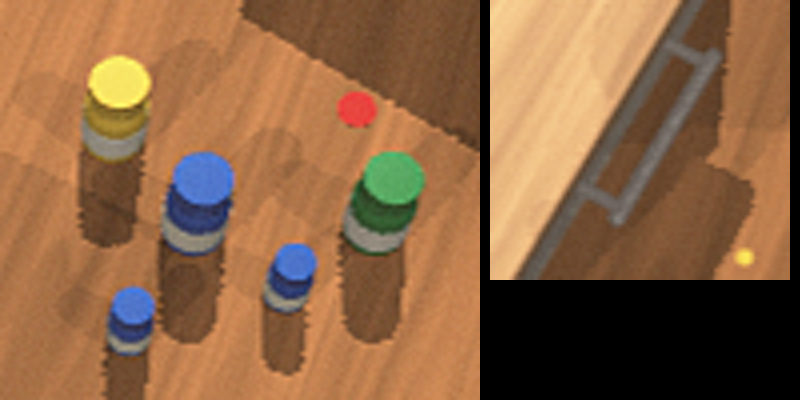

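The pictures show three blue things, in top-view pixels: (433,224), (401,218) and (423,249). The first is the largest and stands about 80 mm high; the other two are only about 58 mm. The enlarged crop confirms that (433,224) in the top view, (390,105) in the scene view, is the jar meant. The handle bar runs from (288,184) to (329,191) in the top view.

Run:
```python
from h import *
S=np.load("scene0.npz");T=np.load("top0.npz");CS,CT=cam("scene"),cam("top")
print("blue lid",tri(CS,(390.75,104.5),CT,(434.2,224)))
a=tri(CS,(292,234.5),CT,(288.2,184.5));b=tri(CS,(315.2,194.3),CT,(329.5,191));print("bar ends",a,b,np.linalg.norm(a[0]-b[0]))
ex=np.array([np.cos(np.radians(-7.9)),np.sin(np.radians(-7.9))]);ey=np.array([-ex[1],ex[0]]);E=np.array([.6470,.1330])
for n,I,C in(("scene",S,CS),("top",T,CT)):
    P=cloud(C,I["d"]);q=P[...,:2]-E;x=q@ex;y=q@ey;z=P[...,2]
    m=(x<-.005)&(x>-.2)&(abs(y)<.1)&(z>.09)&(z<.16)
    ym=(abs(y)<.045)&m
    print(n,"bar x",np.percentile(x[ym],[5,50,95]),"z",np.percentile(z[ym],[5,50,95]),"y",np.percentile(y[m],[1,99]),m.sum())
    print("in front of board edge, board x min", np.percentile(x[(abs(z-.2)<.01)&(abs(y)<.17)&(abs(x)<.1)],[0.5,2]))
```

```text
blue lid (array([ 0.5172, -0.2873,  0.0822]), np.float64(0.00398409213730555))
bar ends (array([0.6332, 0.2022, 0.1283]), np.float64(0.0016331238328046477)) (array([0.6191, 0.0674, 0.1053]), np.float64(0.006269519122770092)) 0.13747131820798603
scene bar x [-0.0242 -0.0199 -0.0137] z [0.1248 0.1303 0.1341] y [-0.065   0.0711] 250
in front of board edge, board x min [0.0017 0.0024]
top bar x [-0.0265 -0.0214 -0.016 ] z [0.1225 0.1299 0.1344] y [-0.0691  0.0668] 173
in front of board edge, board x min [-0.0001  0.0009]
```

{"op": "arm_command", "data": {"plan": "0 0 -0.02 9.4; 0 0 -0.02 9.4; 0 0 0 9.4; 0 0 0 9.4; 0 0 0 9.4; 0 0 0 9.4; 0 0 0 9.4; 0 0 0 9.2; -0.036 0.0266 0 0; -0.036 0.0266 0 0; -0.036 0.0266 0 0; -0.036 0.0266 0 0; -0.036 0.0266 0 0; -0.036 0.0266 0 0; -0.036 0.0266 0 0; -0.036 0.0266 0 0; -0.036 0.0266 0 0; -0.036 0.0266 0 0; -0.036 0.0266 0 0; -0.036 0.0266 0 0", "hand": 1}}

```text
clock: 2.6
tcp_pos: [0.5199, 0.1481, 0.2851]
orientation: [-2.37, -2.062, 0.0]
contact_force: [0.5, 0.8, -0.5]
grip_width: 0.0001
gripper_force: 0.0
```

{"op": "arm_command", "data": {"plan": "0 0 0 0; 0 0 0 0"}}

```text
clock: 2.85
tcp_pos: [0.5192, 0.1499, 0.285]
orientation: [-2.37, -2.061, 0.001]
contact_force: [-0.3, 1.3, 0.3]
grip_width: 0.0001
gripper_force: 0.0
```

```bash
cat >> h.py <<'E'
def shot(n,f):
    o=r.get_obs();p,d=eyes.grab_frame(n);cv2.imwrite(f"pics/{f}.png",p[:,:,::-1]);C=cam(n,o);np.savez(f+".npz",p=p,d=d)
    print("tcp",o["tcp_pos"],"Rz",R.from_rotvec(o["orientation"]).as_matrix()[:,1:].T,"w",o["grip_width"],"F",o["contact_force"],"t",o["clock"]);return o,p,d,C
E
python3 - <<'E'
from h import *
o,p,d,C=shot("wrist","w1")
P=cloud(C,d);np.save("w1P.npy",P)
# board front edge and bar from depth
z=P[...,2]
m=(abs(z-.201)<.008)&(d>0)
mm=m.astype(np.uint8);q=P[m]
rc=cv2.minAreaRect(q[:,:2].astype(np.float32));print(rc,cv2.boxPoints(rc))
E
```

```text
tcp [0.5192 0.1499 0.285 ] Rz [[ 0.9904 -0.1385 -0.0009]
 [-0.0009  0.0002 -1.    ]] w 6.0596632553898774e-05 F [-0.2701  1.3218  0.2674] t 2.85
((0.7015010118484497, 0.09559841454029083), (0.1469915211200714, 0.37239763140678406), 8.69283676147461) [[ 0.6007  0.2686]
 [ 0.657  -0.0996]
 [ 0.8023 -0.0774]
 [ 0.746   0.2908]]
```

View pics/w1.png

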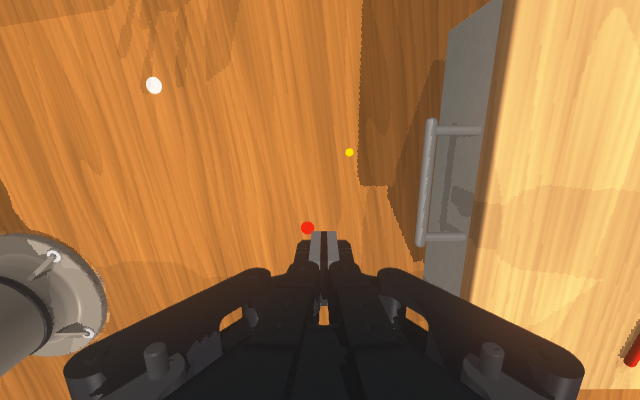

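The wrist view shows the handle bar from (430,120) to (420,245) and the board's front edge from (505,0) to (470,390). The gripper linkage flares wide behind the fingers, so I'll get its profile from depth.

```bash
cat > prof.py <<'E'
from h import *
def prof(d):
    c=eyes.calibration("wrist");M=np.array(c["tool_from_camera"]);f=200/np.tan(np.radians(c["fov_y"]/2))
    Q=cloud((f,c["cx"],c["cy"],M[:3,3],M[:3,:3]),d)
    Q=Q[(d>0)&(Q[...,2]<.03)&(abs(Q[...,1])<.12)]
    for z in np.arange(-.13,.03,.01):
        s=Q[abs(Q[:,2]-z)<.005]
        if len(s)>5: print("z %.3f y %s x %s"%(z,np.percentile(s[:,1],[1,99]).round(3),np.percentile(s[:,0],[1,99]).round(3)),len(s))
E
python3 - <<'E'
from prof import *
I=np.load("w1.npz");prof(I["d"])
o=r.get_obs();C=cam("wrist",o)
E0=np.array([.6457,.1335,0]);ex=np.array([.9905,-.1374,0]);ey=np.array([.1374,.9905,0])
for p in((430,120),(420,245)): print("bar",p,onz(C,*p,.125), (onz(C,*p,.125)-E0)@np.c_[ex,ey])
for p in((505,0),(487,200),(470,380)): print("edge",p,onz(C,*p,.201),(onz(C,*p,.201)-E0)@np.c_[ex,ey])
P=cloud(C,I["d"])
print("bar depth", P[150:220:20,426], "")
# bar by depth
g=P[140:225,410:445].reshape(-1,3);g=g[(g[:,2]>.12)&(g[:,2]<.14)];u=(g-E0)@ex;print(np.percentile(u,[2,50,98]),np.percentile(g[:,2],[2,50,98]),len(g))
E
```

```text
z -0.090 y [-0.019  0.019] x [0.015 0.02 ] 2784
z -0.080 y [-0.058  0.058] x [0.003 0.02 ] 14129
z -0.070 y [-0.059  0.059] x [0.002 0.017] 13568
z -0.060 y [-0.053  0.053] x [-0.006  0.017] 9102
z -0.050 y [-0.046  0.045] x [-0.009  0.017] 4022
z -0.040 y [-0.038  0.037] x [-0.009  0.013] 4730
z -0.030 y [-0.031  0.03 ] x [-0.009  0.013] 1551
z -0.020 y [-0.01   0.011] x [-0.011  0.011] 700
z -0.010 y [-0.013  0.013] x [0.006 0.011] 528
z -0.000 y [-0.013  0.013] x [0.006 0.011] 421
z 0.010 y [-0.012  0.012] x [0.006 0.011] 151
bar (430, 120) [0.6344 0.2048 0.125 ] [-0.0209  0.0691]
bar (420, 245) [0.6182 0.0692 0.125 ] [-0.0184 -0.0675]
edge (505, 0) [0.6587 0.2782 0.201 ] [-0.007   0.1451]
edge (487, 200) [0.6493 0.1398 0.201 ] [0.0027 0.0067]
edge (470, 380) [ 0.6361 -0.0419  0.201 ] [ 0.0146 -0.175 ]
bar depth [[0.6275 0.1761 0.13  ]
 [0.6265 0.1556 0.1305]
 [0.626  0.134  0.1296]
 [0.6248 0.1121 0.1304]] 
[-0.0252 -0.0211 -0.0142] [0.1241 0.1294 0.1315] 1016
```

{"op": "arm_command", "data": {"plan": "0 0 0 -10; 0 0 0 -10; 0 0 0 -10; 0 0 0 -10; 0 0 0 -10; 0 0 0 -10; 0 0 0 -10; 0 0 0 -10; 0 0 0 -10; -0.04 0 0 0; -0.04 0 0 0; -0.024 0 0 0; 0 0 0.05 0; 0 0 0.05 0; 0 0 0.025 0; 0 0 0 0; 0 0 0 0"}}

```text
clock: 5.03
tcp_pos: [0.6232, 0.1361, 0.1615]
orientation: [0.216, 3.133, 0.001]
contact_force: [0.4, -0.2, 0.3]
grip_width: 0.0001
gripper_force: 0.0
```

Run:
```python
from prof import *
o,p,d,C=shot("wrist","w2")
P=cloud(C,d);E0=np.array([.6457,.1335,0]);ex=np.array([.9905,-.1374,0]);ey=np.array([.1374,.9905,0])
x=(P-E0)@ex;y=(P-E0)@ey;z=P[...,2]
m=(z>.118)&(z<.137)&(x>-.05)&(x<-.005)&(abs(y)<.08)&(d>0)
print(m.sum(),np.percentile(x[m],[2,50,98]),np.percentile(y[m],[1,99]),np.percentile(z[m],[2,50,98]))
print("tcp unit",(o["tcp_pos"]-E0)@np.c_[ex,ey],o["joints"]);prof(d)
```

```text
tcp [0.6232 0.1361 0.1615] Rz [[ 0.1373  0.9905  0.001 ]
 [ 0.0016  0.0008 -1.    ]] w 0.0001078524441406705 F [ 0.4183 -0.1859  0.2923] t 5.025
3816 [-0.025  -0.0209 -0.0067] [-0.067   0.0672] [0.1244 0.1293 0.1313]
tcp unit [-0.0226 -0.0005] [-0.5289  0.5134  0.2966  1.7425 -0.1831  0.911   1.277 ]
z -0.090 y [-0.019  0.018] x [0.015 0.021] 2830
z -0.080 y [-0.059  0.058] x [0.004 0.02 ] 14169
z -0.070 y [-0.06   0.058] x [0.002 0.018] 13535
z -0.060 y [-0.053  0.052] x [-0.006  0.018] 9109
z -0.050 y [-0.046  0.045] x [-0.008  0.018] 3998
z -0.040 y [-0.119  0.119] x [-0.044  0.014] 8149
z -0.030 y [-0.119  0.119] x [-0.026  0.014] 3183
z -0.020 y [-0.119  0.119] x [-0.026  0.012] 1443
z -0.010 y [-0.014  0.013] x [0.007 0.012] 532
z -0.000 y [-0.014  0.013] x [0.007 0.012] 425
z 0.010 y [-0.119  0.12 ] x [-0.053  0.012] 263
z 0.020 y [-0.119  0.12 ] x [-0.053 -0.051] 685
```

View pics/w2.png

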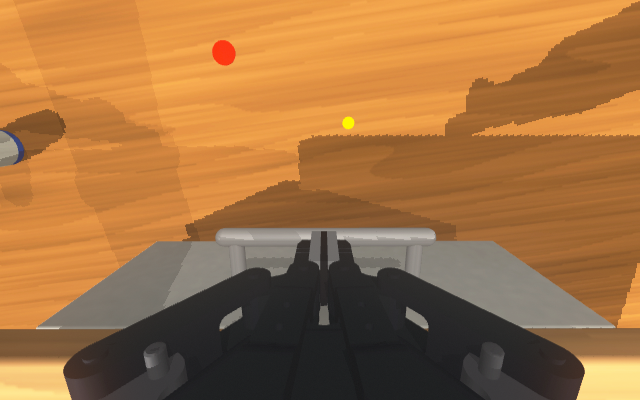

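The bar (217–435, row 237) lies right under the shut fingertips, and the tool can't tilt. So I'll press on the bar and drag it a little, then hook behind it.

{"op": "arm_command", "data": {"plan": "0 0 0.012 0; 0 0 0.002 0; 0 0 0.002 0; 0 0 0.001 0; 0 0 0 0"}}

```text
clock: 5.7
tcp_pos: [0.6231, 0.135, 0.1449]
orientation: [0.219, 3.133, 0.001]
contact_force: [-4.2, -0.5, 10.4]
grip_width: -0.0004
gripper_force: 4.9
```

{"op": "arm_command", "data": {"plan": "0 0 0.001 0; 0.003 0 0.0003 0; 0.004 0 0 0; 0.004 0 0 0; 0.004 0 0 0; 0 0 0 0"}}

```text
clock: 6.45
tcp_pos: [0.611, 0.1366, 0.1449]
orientation: [0.219, 3.127, 0.002]
contact_force: [2.0, -1.6, 9.8]
grip_width: 0.0002
gripper_force: 5.2
```

```bash
cat >> h.py <<'E'
E0=np.array([.6457,.1335,0]);ex=np.array([.9905,-.1374,0]);ey=np.array([.1374,.9905,0])
def bar(P,d):
    x=(P-E0)@ex;y=(P-E0)@ey;z=P[...,2]
    m=(z>.118)&(z<.137)&(x>-.21)&(x<-.005)&(abs(y)<.07)&(abs(y)>.02)&(d>0)
    h,e=np.histogram(x[m],np.arange(-.21,0,.002)); return e[np.argmax(h)]+.001,m.sum(),np.percentile(x[m],[2,50])
E
python3 - <<'E'
from h import *
o,p,d,C=shot("wrist","w3");print("bar",bar(cloud(C,d),d),"tcp",(o["tcp_pos"]-E0)@np.c_[ex,ey])
E
```

```text
tcp [0.611  0.1366 0.1449] Rz [[ 0.1396  0.9902  0.002 ]
 [ 0.0073  0.001  -1.    ]] w 0.00018467283120547027 F [ 1.9999 -1.6035  9.8453] t 6.45
bar (np.float64(-0.03499999999999984), np.int64(4117), array([-0.0363, -0.0317])) tcp [-0.0348 -0.0017]
```

The bar follows by friction, so I'll keep dragging.

{"op": "arm_command", "data": {"plan": "0.005 0 0 0; 0.006 0 0 0; 0.006 0 0 0; 0.006 0 0 0; 0.006 0 0 0; 0.006 0 0 0; 0.006 0 0 0; 0.006 0 0 0; 0 0 0 0; 0 0 0 0"}}

```text
clock: 7.75
tcp_pos: [0.5643, 0.1431, 0.1448]
orientation: [0.22, 3.127, 0.003]
contact_force: [1.1, -1.4, 14.3]
grip_width: 0.0001
gripper_force: 6.5
```

Run:
```python
from h import *
o,p,d,C=shot("wrist","w4");print("bar",bar(cloud(C,d),d),"tcp",(o["tcp_pos"]-E0)@np.c_[ex,ey])
```

```text
tcp [0.5643 0.1431 0.1448] Rz [[ 0.1398  0.9902  0.0021]
 [ 0.0065  0.0012 -1.    ]] w 7.190998005821903e-05 F [ 1.1408 -1.4374 14.3325] t 7.75
bar (np.float64(-0.08299999999999988), np.int64(4598), array([-0.0831, -0.0779])) tcp [-0.082  -0.0016]
```

{"op": "arm_command", "data": {"plan": "0 0 -0.02 0; -0.012 0 0 0; -0.012 0 0 0; 0 0 0.02 0; 0 0 0.022 0; 0 0 0 0"}}

```text
clock: 8.55
tcp_pos: [0.5849, 0.1397, 0.118]
orientation: [-0.219, -3.132, 0.003]
contact_force: [0.2, -0.3, 0.1]
grip_width: 0.0001
gripper_force: 0.2
```

{"op": "arm_command", "data": {"plan": "0.006 0 0 0; 0.008 0 0 0; 0.01 0 0 0; 0.012 0 0 0; 0.012 0 0 0; 0.012 0 0 0; 0.012 0 0 0; 0.012 0 0 0; 0.008 0 0 0; 0.006 0 0 0; 0.003 0 0 0; 0 0 0 0; 0 0 0 0"}}

```text
clock: 10.18
tcp_pos: [0.4878, 0.1535, 0.1208]
orientation: [0.22, 3.128, 0.001]
contact_force: [11.1, -4.8, -5.1]
grip_width: 0.0004
gripper_force: 5.5
```

Run:
```python
from h import *
o,p,d,C=shot("wrist","w5");print("bar",bar(cloud(C,d),d),"tcp",(o["tcp_pos"]-E0)@np.c_[ex,ey])
```

```text
tcp [0.4878 0.1535 0.1208] Rz [[ 0.1399  0.9902  0.0009]
 [ 0.0058  0.0001 -1.    ]] w 0.00036845141109022696 F [11.1054 -4.7776 -5.0752] t 10.175
bar (np.float64(-0.18099999999999997), np.int64(7506), array([-0.1821, -0.1756])) tcp [-0.1592 -0.0019]
```

The force has risen to 11 N with the bar at about −0.177 m, so the drawer is at the stop. I'll withdraw and look for the red jar.

{"op": "arm_command", "data": {"plan": "-0.004 0 0 0; 0 0 -0.05 0; 0 0 -0.06 0; 0 0 -0.05 0; 0.04 0.05 0 0; 0 0 0 0; 0 0 0 0", "hand": -1}}

```text
clock: 11.1
tcp_pos: [0.4559, 0.2076, 0.2796]
orientation: [-0.215, -3.132, 0.001]
contact_force: [0.8, 0.1, -0.1]
grip_width: 0.0854
gripper_force: 0.0
```

```bash
python3 - <<'E'
from h import *
o,p,d,C=shot("wrist","w6"); prof_d=d
import prof; prof.prof(d)
for n in("scene","top"):
    o,p,d,C=shot(n,n+"6"); P=cloud(C,d)
    h=cv2.cvtColor(p,cv2.COLOR_RGB2HSV); m=((h[...,0]<6)|(h[...,0]>174))&(h[...,1]>140)&(h[...,2]>60)
    k,l,s,c=cv2.connectedComponentsWithStats(m.astype(np.uint8))
    for i in range(1,k):
        q=onz(C,*c[i],.115)
        u=(q-E0)@np.c_[ex,ey]
        if s[i,4]>10: print(n,c[i],s[i],q,u)
    print("bar",bar(P,d))
E
python3 - <<'E'
import cv2,numpy as np
a=cv2.imread("pics/scene6.png")[60:360,120:460];b=cv2.imread("pics/top6.png")[60:360,220:480]
cv2.imwrite("pics/c6.png",np.hstack([a,b]))
E
```

```text
tcp [0.4559 0.2076 0.2796] Rz [[ 0.1369  0.9906 -0.0008]
 [-0.0018 -0.0006 -1.    ]] w 0.08540836089917031 F [ 0.8085  0.1273 -0.0741] t 11.1
z -0.090 y [-0.023  0.022] x [0.015 0.021] 3367
z -0.080 y [-0.07   0.068] x [0.004 0.02 ] 14455
z -0.070 y [-0.071  0.07 ] x [-0.008  0.018] 13838
z -0.060 y [-0.072  0.071] x [-0.011  0.018] 8961
z -0.050 y [-0.073  0.072] x [-0.011  0.014] 8224
z -0.040 y [-0.067  0.065] x [0.003 0.014] 1374
z -0.030 y [-0.056  0.055] x [-0.006  0.012] 1178
z -0.020 y [-0.056  0.055] x [-0.01   0.012] 1283
z -0.010 y [-0.056  0.055] x [-0.011  0.012] 1014
z -0.000 y [-0.048  0.048] x [-0.01   0.011] 348
tcp [0.4565 0.2069 0.2796] Rz [[ 0.1386  0.9903 -0.001 ]
 [-0.0015 -0.0008 -1.    ]] w 0.085717118785244 F [ 0.0471  0.3008 -0.1635] t 11.15
scene [428.8769  86.8769] [425  83   9   9  65] [ 0.4297 -0.3641  0.115 ] [-0.1455 -0.5225]
scene [259.25   141.2212] [246 127  28  29 104] [ 0.8302 -0.0209  0.115 ] [ 0.2039 -0.1276]
scene [201.6707 197.7561] [197 193  10  10  82] [0.9095 0.1929 0.115 ] [0.2531 0.0951]
scene [327.0556 205.9444] [319 196  17  21 288] [0.
[... 321 characters left out ...]
[ 0.1396  0.9902 -0.001 ]
 [-0.0013 -0.0008 -1.    ]] w 0.08547635316191012 F [-0.2539 -0.0771  0.4863] t 11.2
top [284.3654 107.4231] [281 104   8   8  52] [0.8891 0.2224 0.115 ] [0.2289 0.1215]
top [349. 132.] [334 126  31  13  65] [0.8126 0.0065 0.115 ] [ 0.1828 -0.1028]
top [323.9492 202.9379] [317 196  15  15 177] [0.5757 0.084  0.115 ] [-0.0626 -0.0587]
top [330.  232.5] [328 230   5   6  26] [0.4793 0.0619 0.115 ] [-0.155  -0.0938]
top [471.7258 250.129 ] [468 246   9   9  62] [ 0.4321 -0.4046  0.115 ] [-0.1377 -0.5623]
top [163.0208 360.7812] [158 356  11  11  96] [0.0555 0.5895 0.115 ] [-0.6472  0.3705]
bar (np.float64(-0.18099999999999997), np.int64(153), array([-0.1821, -0.1617]))
```

View pics/c6.png

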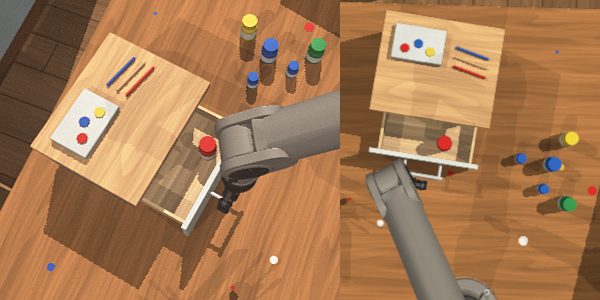

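The red jar stands in the opened drawer at crop (207,145) in the scene view and (444,143) in the top view. In unit coordinates that is (−0.062, −0.057), and the space to its left is free. Next is the blue jar.

{"op": "arm_command", "data": {"plan": "0 0 0 10.4; 0 0 0 10.4; 0 0 0 10.4; 0 0 0 10.4; 0 0 0 10.4; -0.0378 -0.0161 0.002 0; -0.0378 -0.0161 0.002 0; -0.0378 -0.0161 0.002 0; -0.0378 -0.0161 0.002 0; -0.0378 -0.0161 0.002 0; -0.0378 -0.0161 0.002 0; -0.0378 -0.0161 0.002 0; -0.0378 -0.0161 0.002 0; -0.0378 -0.0161 0.002 0; -0.0378 -0.0161 0.002 0; -0.0378 -0.0161 0 0; -0.0378 -0.0161 0 0; 0 0 0 0; 0 0 0 0"}}

```text
clock: 13.62
tcp_pos: [0.5163, -0.2819, 0.2595]
orientation: [-1.571, -2.719, -0.0]
contact_force: [0.7, 0.8, -0.1]
grip_width: 0.0853
gripper_force: 0.0
```

Run:
```python
from h import *
o,p,d,C=shot("wrist","w7");P=cloud(C,d)
b,l=blobs(p,(105,130),(0,0,640,400),amin=150)
for i,(c,s) in enumerate(b): print(c,s,onz(C,*c,.08))
h=cv2.cvtColor(p,cv2.COLOR_RGB2HSV);m=cv2.inRange(h,(105,120,60),(130,255,255))>0
q=P[m&(P[...,2]>.076)&(P[...,2]<.088)&(np.hypot(P[...,0]-.517,P[...,1]+.284)<.05)]
(c,rad)=cv2.minEnclosingCircle(q[:,:2].astype(np.float32));print("lid",c,rad,np.median(q,0),len(q))
A=R.from_rotvec(o["orientation"]).as_matrix();print("shift tool",A.T@(np.array([*c,.26])-o["tcp_pos"]))
```

```text
tcp [ 0.5163 -0.2819  0.2595] Rz [[ 0.8663  0.4996 -0.0006]
 [-0.0011  0.0007 -1.    ]] w 0.08525854695905975 F [ 0.7278  0.8392 -0.1187] t 13.625
[379.3161 115.3693] [364 101  31  29 696] [ 0.5304 -0.1875  0.08  ]
[272.4043 129.5093] [258 116  30  28 648] [ 0.438  -0.2576  0.08  ]
[323.2064 187.0901] [ 303  165   40   44 1376] [ 0.5176 -0.2856  0.08  ]
lid (0.5188490152359009, -0.2888651490211487) 0.02294793352484703 [ 0.5188 -0.2883  0.0794] 1201
shift tool [-0.0073 -0.0013 -0.0005]
```

View pics/w7.png

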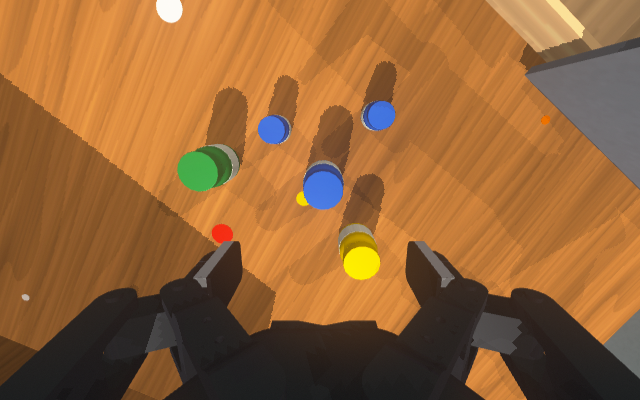

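The largest blue lid is at (323,188); the two smaller ones are at (272,130) and (379,115). The lid centre is at (0.519, −0.289), 0.080 m high, which fits the jar's height. I'll centre and descend.

{"op": "arm_command", "data": {"plan": "-0.007 -0.001 0.03 0; 0 0 0.045 0; 0 0 0.045 0; 0 0 0.04 0; 0 0 0.03 0; 0 0 0.018 0; 0 0 0 0; 0 0 0 0"}}

```text
clock: 14.68
tcp_pos: [0.5203, -0.2887, 0.0532]
orientation: [1.569, 2.72, 0.0]
contact_force: [-0.8, 0.1, 0.5]
grip_width: 0.0852
gripper_force: 0.0
```

{"op": "arm_command", "data": {"plan": "0 0 0 0; 0 0 0 0; 0 0 0 0; 0 0 0 0; 0 0 0 0; 0 0 0 0", "hand": 1, "grip_force": 40}}

```text
clock: 15.42
tcp_pos: [0.5198, -0.2887, 0.0531]
orientation: [1.57, 2.72, 0.001]
contact_force: [-2.5, 0.8, 7.3]
grip_width: 0.0496
gripper_force: 40.6
```

{"op": "arm_command", "data": {"plan": "0 0 -0.01 0; 0 0 -0.03 0; 0 0 -0.045 0; 0 0 -0.045 0; 0 0 -0.045 0; 0 0 -0.03 0; 0 0 0 -10.4; 0 0 0 -10.4; 0 0 0 -10.4; 0 0 0 -10.4; 0 0 0 -10.4; 0 0 0 0; 0 0 0 0"}}

```text
clock: 17.05
tcp_pos: [0.5192, -0.2885, 0.2571]
orientation: [-0.224, -3.133, -0.0]
contact_force: [0.4, 0.5, -1.9]
grip_width: 0.0494
gripper_force: 42.4
```

Run:
```python
from h import *
o,p,d,C=shot("wrist","w8");P=cloud(C,d)
b,l=blobs(p,(105,130),(0,0,640,400),amin=150)
for c,s in b: print(c,s)
A=R.from_rotvec(o["orientation"]).as_matrix();t=E0-.062*ex+.042*ey;t[2]=o["tcp_pos"][2];print("shift tool",A.T@(t-o["tcp_pos"]))
h=cv2.cvtColor(p,cv2.COLOR_RGB2HSV);m=cv2.inRange(h,(105,120,60),(130,255,255))>0
q=P[m&(np.linalg.norm(P-o["tcp_pos"],axis=-1)<.09)]; q=(q-o["tcp_pos"])@A; print("jar blue in tool",np.percentile(q,[1,50,99],axis=0))
```

```text
tcp [ 0.5192 -0.2885  0.2571] Rz [[ 0.1423  0.9898  0.    ]
 [-0.0001  0.0001 -1.    ]] w 0.049408832788293666 F [ 0.412   0.4973 -1.9392] t 17.05
[335.8701 103.3839] [322  89  29  30 685]
[407.8964 179.8885] [392 167  32  27 637]
[324.445  269.7488] [  270   209   109   117 10164]
shift tool [-0.003   0.4774  0.    ]
jar blue in tool [[-0.0161 -0.022  -0.0581]
 [ 0.0081  0.0001 -0.0261]
 [ 0.0239  0.0215  0.0056]]
```

The jar is held: the blue fills the grip and the load reads −1.9 N, with the underside 53 mm below the TCP. I'll carry it over the drawer.

{"op": "arm_command", "data": {"plan": "0 0.02 -0.005 0; 0 0.037 -0.005 0; 0 0.04 0 0; 0 0.04 0 0; 0 0.04 0 0; 0 0.04 0 0; 0 0.04 0 0; 0 0.04 0 0; 0 0.04 0 0; 0 0.04 0 0; 0 0.04 0 0; 0 0.03 0 0; -0.003 0.03 0 0; 0 0 0 0; 0 0 0 0; 0 0 0 0"}}

```text
clock: 19.1
tcp_pos: [0.5885, 0.1821, 0.267]
orientation: [-0.222, -3.134, 0.001]
contact_force: [0.0, 0.8, -2.0]
grip_width: 0.0494
gripper_force: 42.4
```

Run:
```python
from h import *
o,p,d,C=shot("wrist","w9");P=cloud(C,d)
x=(P-E0)@ex;y=(P-E0)@ey;z=P[...,2]
print("tcp unit",(o["tcp_pos"]-E0)@np.c_[ex,ey])
h=cv2.cvtColor(p,cv2.COLOR_RGB2HSV);m=((h[...,0]<6)|(h[...,0]>174))&(h[...,1]>140)&(z>.108)&(z<.122)&(d>0)
print("red lid",m.sum(),np.percentile(x[m],[1,99]),np.percentile(y[m],[1,99]))
m=(z>.143)&(z<.156)&(x<-.08)&(x>-.16)&(abs(y)<.14)&(d>0);print("panel top",m.sum(),np.percentile(x[m],[2,98]),np.median(z[m]))
m=(abs(z-.035)<.008)&(x<0)&(x>-.16)&(abs(y)<.14)&(d>0);print("floor",m.sum(),np.percentile(x[m],[2,98]) if m.any() else "",np.median(z[m]))
```

```text
tcp [0.5885 0.1821 0.267 ] Rz [[ 0.141   0.99   -0.0006]
 [-0.0001 -0.0006 -1.    ]] w 0.04938437178913206 F [ 0.0229  0.765  -2.021 ] t 19.1
tcp unit [-0.0633  0.0403]
red lid 1500 [-0.0811 -0.0384] [-0.0797 -0.036 ]
panel top 5613 [-0.1277 -0.1135] 0.14935537401063792
floor 11913 [-0.104 -0.003] 0.03447437428304806
```

View pics/w9.png

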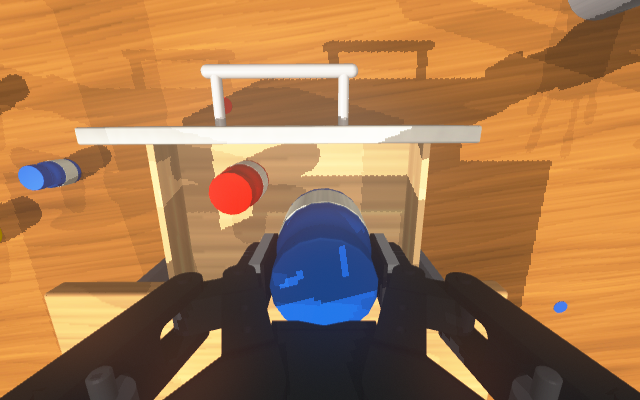

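The view shows the red jar's lid at (235,192), the panel's top edge at row 134 and the blue jar clear of both over free floor. I'll lower it.

{"op": "arm_command", "data": {"plan": "0 0 0.03 0; 0 0 0.035 0; 0 0 0.035 0; 0 0 0.03 0; 0 0 0.025 0; 0 0 0.013 0; 0 0 0 0; 0 0 0 0"}}

```text
clock: 20.15
tcp_pos: [0.5894, 0.1836, 0.1001]
orientation: [0.219, 3.132, 0.001]
contact_force: [-0.4, 0.9, -1.5]
grip_width: 0.0498
gripper_force: 42.4
```

{"op": "arm_command", "data": {"plan": "0 0 0.004 0; 0 0 0.002 0; 0 0 0.002 0; 0 0 0 0; 0 0 0 0"}}

```text
clock: 20.78
tcp_pos: [0.5885, 0.1835, 0.091]
orientation: [0.218, 3.134, 0.0]
contact_force: [0.4, 0.3, -2.2]
grip_width: 0.0497
gripper_force: 42.4
```

{"op": "arm_command", "data": {"plan": "0 0 0.001 0; 0 0 0.001 0; 0 0 0 0; 0 0 0 0"}}

```text
clock: 21.28
tcp_pos: [0.5885, 0.1835, 0.089]
orientation: [0.218, 3.134, 0.0]
contact_force: [-0.4, 0.5, -2.3]
grip_width: 0.0494
gripper_force: 42.4
```

{"op": "arm_command", "data": {"plan": "0 0 0.001 0; 0 0 0 0; 0 0 0 0"}}

```text
clock: 21.65
tcp_pos: [0.5886, 0.1835, 0.0882]
orientation: [0.218, 3.134, 0.0]
contact_force: [-0.4, -1.1, 1.5]
grip_width: 0.0492
gripper_force: 42.7
```

It's touching down: the load went from −2.3 N to +1.5 N. I'll open gently and withdraw.

{"op": "arm_command", "data": {"plan": "0 0 0 0; 0 0 0 0; 0 0 0 0; 0 0 0 0", "hand": -0.6}}

```text
clock: 22.15
tcp_pos: [0.5885, 0.1836, 0.088]
orientation: [0.218, 3.134, 0.0]
contact_force: [0.2, -0.8, -0.3]
grip_width: 0.0684
gripper_force: 0.0
```

{"op": "arm_command", "data": {"plan": "0 0 -0.01 0; 0 0 -0.02 0; 0 0 -0.04 0; 0 0 -0.05 0; 0 0 -0.05 0; 0.03 0 -0.02 0; 0.05 0 0 0; 0.05 0 0 0; 0 0 0 0; 0 0 0 0"}}

```text
clock: 23.4
tcp_pos: [0.4606, 0.2015, 0.2794]
orientation: [0.218, 3.132, 0.002]
contact_force: [0.8, 0.0, 0.8]
grip_width: 0.0685
gripper_force: 0.0
```

Run:
```python
from h import *
o,p,d,C=shot("wrist","w10");P=cloud(C,d)
x=(P-E0)@ex;y=(P-E0)@ey;z=P[...,2]
print("tcp unit",(o["tcp_pos"]-E0)@np.c_[ex,ey])
h=cv2.cvtColor(p,cv2.COLOR_RGB2HSV)
for n in("scene","top"):
    o,p,d,C=shot(n,n+"10");P=cloud(C,d);x=(P-E0)@ex;y=(P-E0)@ey;z=P[...,2];h=cv2.cvtColor(p,cv2.COLOR_RGB2HSV)
    for nm,k in(("red",(h[...,0]<6)|(h[...,0]>174)),("blue",(h[...,0]>105)&(h[...,0]<130))):
        m=k&(h[...,1]>140)&(z>.06)&(z<.14)&(x<0.01)&(x>-.12)&(abs(y)<.15)&(d>0)
        if m.sum()>5: print(n,nm,m.sum(),x[m].mean(),y[m].mean(),np.percentile(z[m],[50,98]))
```

```text
tcp [0.4606 0.2015 0.2794] Rz [[ 0.1388  0.9903  0.0017]
 [ 0.0024  0.0014 -1.    ]] w 0.06845870697363486 F [0.7772 0.048  0.8217] t 23.4
tcp unit [-0.1926  0.0419]
tcp [0.461  0.2014 0.2791] Rz [[ 0.1396  0.9902  0.0012]
 [ 0.0021  0.001  -1.    ]] w 0.06849921049447208 F [ 0.3349  0.7103 -0.2826] t 23.45
scene red 288 -0.06064496811235445 -0.05270688628643556 [0.1139 0.1204]
scene blue 222 -0.06356962401660386 0.04317631615378371 [0.1152 0.1204]
tcp [0.4611 0.2012 0.2788] Rz [[ 0.14    0.9902  0.0007]
 [ 0.0015  0.0005 -1.    ]] w 0.06790190549539502 F [ 0.7778  0.3454 -0.6577] t 23.5
top red 174 -0.0623626702368335 -0.058799571953369996 [0.114 0.121]
top blue 158 -0.06702368855493081 0.03909935420873798 [0.1151 0.1239]
```

Both jars stand upright in the drawer, lids at 0.115 m, blue at (−0.065, +0.041) and red at (−0.061, −0.056). I'll push it shut in two stages: shut fingers first, then the back of an open finger, which keeps the gripper body clear of the board.

{"op": "arm_command", "data": {"plan": "0.022 0 0 10; 0 0 0 10; 0 0 0 10; 0 0 0 10; 0 0 0 10; 0 0 0 10; 0 0 0 10; 0 0 0 10; 0 0 0 10; -0.022 0 0 0; -0.02 0 0 0; 0 0 0.04 0; 0 0 0.05 0; 0 0 0.05 0; 0 0 0.022 0; 0 0 0 0; 0 0 0 0", "hand": 1}}

```text
clock: 25.68
tcp_pos: [0.4329, 0.1625, 0.117]
orientation: [2.37, 2.061, 0.002]
contact_force: [0.4, -0.3, 0.8]
grip_width: 0.0001
gripper_force: 0.0
```

Run:
```python
from h import *
o,p,d,C=shot("wrist","w11");P=cloud(C,d);print("tcp unit",(o["tcp_pos"]-E0)@np.c_[ex,ey],"bar",bar(P,d),o["joints"])
```

```text
tcp [0.4329 0.1625 0.117 ] Rz [[ 0.9903 -0.1387  0.0012]
 [ 0.0013  0.0007 -1.    ]] w 0.00011253008147969575 F [ 0.3682 -0.2588  0.7506] t 25.675
tcp unit [-0.2147 -0.0005] bar (np.float64(-0.12899999999999992), np.int64(9463), array([-0.1819, -0.1465])) [-0.8083  0.3277  0.3728  2.1853 -0.1932  0.6572 -0.4394]
```

{"op": "arm_command", "data": {"plan": "0 0.006 0 0; 0 0.006 0 0; 0 0.006 0 0; 0 0.008 0 0; 0 0.01 0 0; 0 0.01 0 0; 0 0.01 0 0; 0 0.01 0 0; 0 0.01 0 0; 0 0.01 0 0; 0 0.01 0 0; 0 0.01 0 0; 0 0.01 0 0; 0 0.01 0 0; 0 0.008 0 0; 0 0.006 0 0; 0 0.004 0 0; 0 0 0 0"}}

```text
clock: 27.98
tcp_pos: [0.5755, 0.1427, 0.116]
orientation: [2.37, 2.061, 0.001]
contact_force: [-0.9, 0.6, -0.3]
grip_width: -0.0001
gripper_force: 0.6
```

Run:
```python
from h import *
o,p,d,C=shot("wrist","w12");P=cloud(C,d);print("tcp unit",(o["tcp_pos"]-E0)@np.c_[ex,ey],"bar",bar(P,d))
```

```text
tcp [0.5755 0.1427 0.116 ] Rz [[ 0.9903 -0.1389  0.0013]
 [ 0.0012 -0.0004 -1.    ]] w -8.443509820118277e-05 F [-0.9247  0.6361 -0.3363] t 27.975
tcp unit [-0.0708 -0.0006] bar (np.float64(-0.054999999999999855), np.int64(5565), array([-0.057 , -0.0477]))
```

{"op": "arm_command", "data": {"plan": "0 -0.03 0 0; 0 -0.03 0 0; 0 0 0.01 0; 0 0 0 0; 0 0 0 0; 0 0 0 0", "hand": -1}}

```text
clock: 28.78
tcp_pos: [0.5162, 0.1511, 0.1062]
orientation: [2.371, 2.061, 0.001]
contact_force: [-0.1, 0.8, 0.2]
grip_width: 0.0852
gripper_force: 0.0
```

{"op": "arm_command", "data": {"plan": "0 0.01 0 0; 0 0.008 0 0; 0 0.008 0 0; 0 0.008 0 0; 0 0.006 0 0; 0 0.004 0 0; 0 0 0 0; 0 0 0 0"}}

```text
clock: 29.78
tcp_pos: [0.5596, 0.145, 0.1061]
orientation: [2.37, 2.061, 0.002]
contact_force: [0.2, -0.1, 0.8]
grip_width: 0.0854
gripper_force: 0.0
```

Run:
```python
from h import *
o,p,d,C=shot("wrist","w13");P=cloud(C,d);print("tcp unit",(o["tcp_pos"]-E0)@np.c_[ex,ey],"bar",bar(P,d))
```

```text
tcp [0.5596 0.145  0.1061] Rz [[ 0.9903 -0.1389  0.0015]
 [ 0.0015 -0.0001 -1.    ]] w 0.08540681930190835 F [ 0.2261 -0.1014  0.7729] t 29.775
tcp unit [-0.0869 -0.0004] bar (np.float64(-0.02899999999999983), np.int64(5809), array([-0.0308, -0.0254]))
```

{"op": "arm_command", "data": {"plan": "0 0.003 0 0; 0 0.002 0 0; 0 0.002 0 0; 0 0.001 0 0; 0 0 0 0"}}

```text
clock: 30.45
tcp_pos: [0.567, 0.1441, 0.106]
orientation: [2.37, 2.062, 0.0]
contact_force: [-3.3, -0.4, 2.5]
grip_width: 0.0854
gripper_force: 1.6
```

{"op": "arm_command", "data": {"plan": "0 0.001 0 0; 0 0 0 0"}}

```text
clock: 30.7
tcp_pos: [0.5679, 0.1439, 0.106]
orientation: [2.37, 2.062, -0.0]
contact_force: [-3.2, -0.5, 2.8]
grip_width: 0.0852
gripper_force: 1.8
```

{"op": "arm_command", "data": {"plan": "0 0.001 0 0; 0 0 0 0"}}

```text
clock: 30.95
tcp_pos: [0.5682, 0.1439, 0.1059]
orientation: [-2.37, -2.061, 0.002]
contact_force: [-5.7, -1.0, 4.2]
grip_width: 0.0854
gripper_force: 3.0
```

{"op": "arm_command", "data": {"plan": "0 0.001 0 0; 0 0 0 0"}}

```text
clock: 31.2
tcp_pos: [0.5683, 0.1439, 0.106]
orientation: [-2.368, -2.061, 0.004]
contact_force: [-9.7, 1.0, 8.1]
grip_width: 0.0857
gripper_force: 5.0
```

Run:
```python
from h import *
o,p,d,C=shot("wrist","w14");P=cloud(C,d);print("tcp unit",(o["tcp_pos"]-E0)@np.c_[ex,ey],"bar",bar(P,d),o["gripper_force"])
```

```text
tcp [0.5683 0.1439 0.106 ] Rz [[ 0.9904 -0.1383 -0.0032]
 [-0.0032  0.0002 -1.    ]] w 0.0856871766041999 F [-9.6513  1.0488  8.0677] t 31.2
tcp unit [-0.0781 -0.0003] bar (np.float64(-0.020999999999999824), np.int64(4849), array([-0.0223, -0.0181])) 4.972016215324402
```

The tool has stopped advancing while the force rises, and the bar's front is at −0.022 m where shut is −0.024, so the drawer is home. I'll retreat and check.

{"op": "arm_command", "data": {"plan": "0 -0.01 0 0; 0 -0.03 0 0; 0 -0.04 0 0; 0 0 -0.05 0; 0 0 -0.05 0; 0 0 -0.05 0; 0 0 0 0; 0 0 0 0"}}

```text
clock: 32.25
tcp_pos: [0.4905, 0.1549, 0.2557]
orientation: [2.37, 2.062, 0.001]
contact_force: [-0.4, 0.4, -0.5]
grip_width: 0.0852
gripper_force: 0.0
```

Run:
```python
from h import *
o,p,d,C=shot("wrist","w15");print("bar",bar(cloud(C,d),d))
o,p,d,C=shot("top","top15")
for nm,hue in(("blue",(105,130)),("yellow",(24,33)),("green",(45,85))):
    print(nm,[c.round(1) for c,s in blobs(p,hue,(380,180,470,280))[0]])
```

```text
tcp [0.4905 0.1549 0.2557] Rz [[ 0.9904 -0.1383  0.0005]
 [ 0.0006  0.0004 -1.    ]] w 0.08522566833443683 F [-0.4063  0.3895 -0.5374] t 32.25
bar (np.float64(-0.020999999999999824), np.int64(1538), array([-0.0222, -0.0182]))
tcp [0.4901 0.1547 0.255 ] Rz [[ 0.9904 -0.1385 -0.0008]
 [-0.0009 -0.0005 -1.    ]] w 0.08531926804667629 F [-0.2712 -1.4001  0.3839] t 32.3
blue [array([400.7, 218.1]), array([423.2, 248.7])]
yellow [array([450.9, 198. ]), array([440.9, 226.7])]
green [array([447.5, 263.6])]
```

View pics/w15.png

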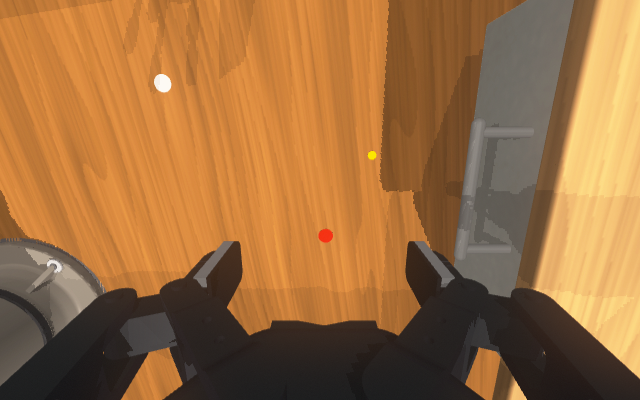

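The drawer is shut, with the bar at (465–480, 120–258) standing at its home distance. The yellow, green and small jars haven't moved, and the gripper is clear.

```bash
python3 -c "
from bench import ticket
print(ticket.hand_in())"
```

```text
the job is handed in; nothing more can be done
None
```

The blue jar was standing upright beside the red one when I last saw them, and the drawer is now pushed fully home; the job was handed in at about 32 s. The yellow and green jars haven't moved, and I did not re-measure the brush pot. The interface could not tilt the gripper, so I dragged the drawer partly open by pressing on its handle, then hooked the handle and pulled to the stop.

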